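# Seat a disc lock on the scan plate and hold the scanner on its label

## Robot

A 6-joint arm with a two-finger parallel gripper is mounted at the origin on the work surface. World frame = base frame: x ahead of the robot, y to its left, z up, the work surface at z = 0. Lengths are in m, angles in rad, forces in N, time in s.
With the tool pointing down it reaches from about 0.225 to 0.875 m from the base axis. Payload 3.4 kg.
Tool frame: the origin (TCP) lies at the very end of the fingers, on their centre line; the grasp point (between the pads) lies 19 mm behind it (manip.hold_point_z is the distance from the TCP to the grasp point, in m); z points along the fingers, x is the direction in which the jaws open and shut, and the axes are right-handed (so a half turn about z gives the same grasp; the last joint's range is limited). The gripper opens to 85 mm and grips with 20 to 120 N. Pads are 22 mm wide; open, the fingers measure 114 mm over their backs; the gripper's body (76 mm by 85 mm) begins 54 mm behind the grasp point. The pads swing forward as they close: fully open they stand 13 mm farther back than shut.
Start: joints at [-1.281, 0.276, 1.505, -0, 1.361, -0.121], TCP at [0.23, -0.527, 0.231] pointing down, gripper open.
Joint ranges: [-2.89, 2.89], [-0.75, 2.08], [0.22, 2.7], [-1.18, 4.32], [0.11, 2.71], [-2.7, 2.7]. Speed limits (rad/s): [2.57, 2.57, 3.14, 3.14, 3.14, 3.14].

## Interface

Orientations are given as a unit quaternion [w, x, y, z].
In Python, from rig import manip gives the robot as it stands.
- The arm moves only by the tool apply_moves, never from a script. Its argument "commands" is one flat list of numbers, 6 for each row, row after row: the shift along the tool's x, y, z normalised to -1 to 1, where 1 is 0.03 m, then the turn, a rotation vector about the tool's x, y, z normalised to -1 to 1, where 1 is 0.15 rad. A call has 1 to 20 rows; each row shifts and turns the commanded pose from where the row before left it, along the tool's axes as they then stand; what a row does not reach is not made up. A row lasts 1/10 s, in which the tool goes at most 50 mm and 8.59 degrees, less where a joint would pass 70% of its speed; a pose out of reach is approached as far as the arm can. A call with a number of a shift or a turn outside -1 to 1 is refused whole. A call with a gripper value outside its range is refused whole. "jaw" is the opening, from -1 (shut) to 1 (fully open), set as the call begins (left out, the last holds). The fingers move at their own pace and stop on an object; "newtons" is the grip in N (left out, the last holds). Time passes only in rows, so rows that do not move let the fingers close. It gives the time, the measured TCP pose, the force and the opening at its end, in the units of the state.
- manip.get_state(): the state, without advancing time (a new reading comes with each control period).
- manip.get_image(name): name is "scene" or "side" or "wrist"; returns a dict with "frame" (400x640x3 uint8, red, green, blue), "fx", "fy", "cx", "cy" (pixels), "extrinsics" (4x4, takes a point from camera to world coordinates); the wrist camera has in their place "mount" (4x4, takes a point from camera to tool coordinates, whose origin is the TCP and whose axes are the tool frame's). Camera axes: x right, y up, looking along -z (the intrinsics and any distortion apply to the point x, -y, -z); pixel columns grow to the right and rows downward; lengths in m; the calibration is good to about 2 mm. A picture is of the moment at which its call begins: read the wrist's pose just before it. There is no depth.
- manip.sign_off(): hands the job in, once; it reports no verdict.
The state is a dict: "clock": time; "qpos": joint angles; "qd": joint speeds; "effort": joint torques, N m; "position": TCP position; "ee_rot": TCP orientation; "contact_force": force on the tool from outside, world axes, zero at the start; "moment": the same for the moment, N m; "width": finger opening in m.
Only numpy, scipy, OpenCV 4.12 (cv2) and the standard library are available. Lean on these libraries where they do the work, as an engineer would, in place of code of your own. Each camera call takes 0.05 s, during which the arm holds its last target. There are 200 camera calls.

## Task

Ring up the disc lock with the blue label: first take it from the sloped stand and lay it, label up, flat and fully home in the round recess of the scan plate, and let go of it. Then draw the yellow hand scanner up out of its holder, tip it nose-down to about halfway between level and straight down, and aim its red window at the middle of the blue label from about 13 cm away. Finish while still holding the scanner raised there, steady and touching nothing else; leave the orange-labelled lock and the other things on the counter where they are.

Things in the scene. Friction and masses are not known exactly. Their poses are not given: they have to be found in the camera images.
- lock_blue: Steel disc lock: flat cylinder 60 mm across, 28 mm thick, 180 g, with a pale-blue round label (44 mm, black bars) on its top face. Origin: centre of its underside; z points out through the label. Starts leaning on one of the two places of lock_stand, underside against the slope. Grip it across the stand's y axis, fingers square to the slope or upright, tips about 14 mm off the slope.
- lock_blue_label (a point): Middle of the blue label, 29 mm above the lock's origin along its z axis.
- lock_orange: An identical lock with an orange label, in the other place of the stand. Leave it alone.
- lock_stand: Fixed white stand, 90 x 210 mm, its 25-degree slope facing its -x side (low there, 50 mm high at +x). Places at y = +50 and -50 mm in its frame; there a lock's underside has its centre 28 mm above the table. Per place two steel pins, 16 mm high, 28 mm down-slope of the lock's centre and 19.5 mm to either side. Origin: centre of its underside; z up.
- scan_plate: Fixed grey plate, 110 x 110 x 14 mm, with a round recess 64 mm across and 8 mm deep in its middle. Origin: centre of its underside, on the table; z up.
- recess (a point): Middle of the recess's floor, 6 mm above the table; 8 mm below the plate's top.
- scanner: Yellow/black hand scanner, 170 g, upright in the holder. Origin: middle of the handle's foot; z up the handle, -x to the nose with the red window, y across. Handle 30 (x) x 26 (y) mm, z 0 to 95; head 44 mm wide (y), z 95 to 135, x -55 to +30 mm. Grip it across the head along y, over the handle, at z about 118 mm. It looks along its own -x axis (level in the holder).
- scanner_window (a point): Middle of the red window on the scanner's nose, at (-56, 0, 115) mm in the scanner's frame; its axes are the scanner's.
- holder: Fixed grey holder, foot 100 x 80 mm, with a socket open at the top, 36 (x) x 32 (y) mm inside, walls 6 mm; socket floor 8 mm and rim 62 mm above the table. The handle stands loosely in it and is drawn straight up. Origin: centre of its underside; the scanner faces its -x side.
- mug: Blue mug, 80 mm across, 95 mm high; origin at the centre of its underside. Bystander.
- candy_jar: Amber glass jar with a red cap, 90 mm across, 110 mm high; origin at the centre of its underside. Bystander.
- tape_roll: Brown roll of tape standing flat, 90 mm across, 48 mm high; origin at the centre of its underside. Bystander.
- gift_carton: Small cardboard carton, 100 x 130 x 80 mm; origin at the centre of its underside. Bystander.
- card_terminal: Black payment terminal lying flat, 75 x 160 x 22 mm; origin at the centre of its underside. Bystander.
Not all that is in view belongs to the job. Of the things like the scanner, leave any that is purple; of the rest the larger one is meant.

How it is judged:
On the way, in this order (a step that is already met when the one before it is completed fails the run):
1. the blue-labelled lock lies label up, flat and home in the recess, released (horizontal distance between lock_blue and recess below 0.006 m and z of lock_blue in the frame of recess below 0.003 m and angle between lock_blue's own z axis and vertical below 0.07 rad and contact force between the fingers and lock_blue below 0.1 N and linear speed of lock_blue below 0.02 m/s), for 0.2 s.
2. the scanner is held, with its foot above the holder's rim (contact force between the fingers and scanner above 1 N and z of scanner in the frame of holder above 0.066 m and horizontal distance between lock_blue and recess below 0.006 m and z of lock_blue in the frame of recess below 0.003 m and angle between lock_blue's own z axis and vertical below 0.07 rad and contact force between the fingers and lock_blue below 0.1 N), for 0.1 s.
At the end, for the whole second after the job is handed in: Blue lock home in the recess, label up (6 mm sideways, 3 mm high, 4 degrees), not touched by the fingers. Scanner held still, tipped 32 to 58 degrees, window 9 to 17 cm from the label and looking within 20 mm of its middle each way, window 85 mm and foot 30 mm up, touching nothing else (horizontal distance between lock_blue and recess below 0.006 m and z of lock_blue in the frame of recess below 0.003 m and angle between lock_blue's own z axis and vertical below 0.07 rad and contact force between the fingers and lock_blue below 0.1 N and contact force between the fingers and scanner above 1 N and x of lock_blue_label in the frame of scanner_window between -0.17 and -0.09 m and y of lock_blue_label in the frame of scanner_window between -0.02 and 0.02 m and z of lock_blue_label in the frame of scanner_window between -0.02 and 0.02 m and angle between scanner's own z axis and vertical between 0.56 and 1.02 rad and height (world z) of scanner_window above 0.085 m and height (world z) of scanner above 0.03 m and linear speed of scanner below 0.03 m/s and angular speed of scanner below 0.15 rad/s and contact force between scanner and holder below 0.05 N and contact force between scanner and scan_plate below 0.05 N and contact force between scanner and lock_blue below 0.05 N and contact force between scanner and lock_stand below 0.05 N and contact force between scanner and lock_orange below 0.05 N and contact force between scanner and mug below 0.05 N and contact force between scanner and candy_jar below 0.05 N and contact force between scanner and gift_carton below 0.05 N and contact force between scanner and tape_roll below 0.05 N and contact force between scanner and card_terminal below 0.05 N); the arm keeps its last pose, push and grip.
It fails at once if the orange-labelled lock is moved by more than 15 mm (distance of lock_orange from where it was at the start of the episode above 0.015 m).
It fails at once if a bystander (mug, jar, tape roll, carton or terminal) is moved by more than 30 mm (distance of any of mug, candy_jar, tape_roll, gift_carton, card_terminal from where it was at the start of the episode above 0.03 m).
It also fails if it takes over 67 s, if anything falls off the work surface, if the arm or the gripper's body presses on something with over 40 N, if the wrist force passes 120 N, or if a joint passes its speed limit or range.

## Working session

There is one attempt and no reset: what is moved stays moved. The work goes in short steps, Python scripts to look and compute and a tool call to move; the robot and the scene stay as the last step left them, time stands still between calls to the robot, and variables do not carry over. Pictures are saved under pics/ and viewed, about 8 in all and at most 12, crops included, and the job is handed in when it is done.

Besides the shell and the picture viewer there is one more tool, called after "Call:" as name(argument=value, ...), one argument or row to a line, values as JSON. apply_moves: Moves the arm, as the interface text tells. Scaled input: -1 to 1 covers 0.03 m each way for a shift and 0.15 rad each way for a turn. Its arguments: {"type":"object","properties":{"commands":{"type":"array"},"jaw":{"type":"number"},"newtons":{"type":"number"}},"required":["commands"]}

```bash
ls; mkdir -p pics
python3 - <<'E'
from rig import manip
import cv2,numpy as np
s=manip.get_state();print({k:np.round(v,3).tolist() for k,v in s.items()})
for n in("scene","side","wrist"):
    d=manip.get_image(n);print(n,d['fx'],d['fy'],d['cx'],d['cy'],np.round(d.get('extrinsics',d.get('mount')),4).tolist(),[k for k in d])
    cv2.imwrite(f'pics/{n}0.png',d['frame'][:,:,::-1])
E
```

```text
pics
{'clock': 0.0, 'qpos': [-1.281, 0.277, 1.506, -0.0, 1.361, -0.121], 'qd': [-0.0, -0.0, 0.001, 0.001, 0.001, -0.0], 'effort': [-0.0, -41.678, -24.581, -0.0, 0.011, 0.0], 'position': [0.229, -0.527, 0.23], 'ee_rot': [-0.001, 0.836, -0.548, -0.001], 'contact_force': [-0.413, -0.173, -0.814], 'moment': [-0.02, -0.039, -0.04], 'width': 0.085}
scene 504.79787013616203 504.79787013616203 319.4798786177154 194.44596963236475 [[-0.3845, -0.7134, 0.5858, 1.1875], [0.923, -0.3079, 0.2308, 0.2473], [0.0157, 0.6295, 0.7769, 1.062], [0.0, 0.0, 0.0, 1.0]] ['frame', 'fx', 'fy', 'cx', 'cy', 'extrinsics']
side 362.9086670471625 362.9086670471625 320.33167297999523 204.8933298354481 [[-0.9936, 0.0521, -0.0999, 0.3688], [-0.1117, -0.5659, 0.8169, 0.9449], [-0.014, 0.8228, 0.5681, 0.7636], [0.0, 0.0, 0.0, 1.0]] ['frame', 'fx', 'fy', 'cx', 'cy', 'extrinsics']
wrist 328.7940908351724 328.7940908351724 320.1941874111242 199.61429861621005 [[1.0, 0.0004, 0.0003, -0.0005], [0.0004, -0.9486, -0.3166, -0.081], [0.0001, 0.3166, -0.9486, -0.1417], [0.0, 0.0, 0.0, 1.0]] ['frame', 'fx', 'fy', 'cx', 'cy', 'mount']
```

View pics/scene0.png

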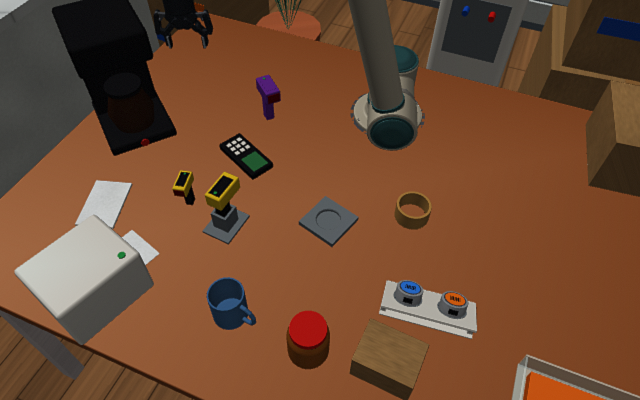

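View pics/side0.png

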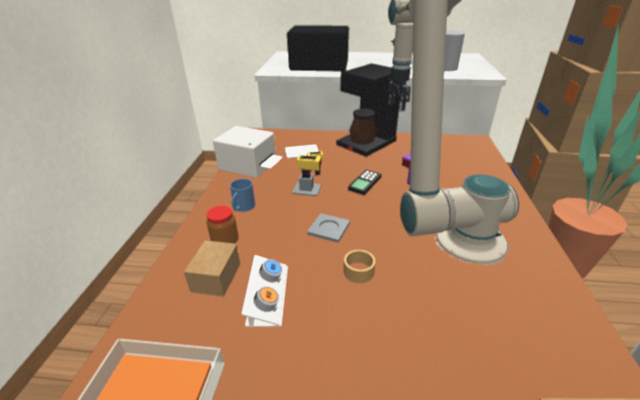

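The scene view shows three things like the scanner: a big yellow one in the holder at (222,190), a small yellow one at (183,186) and a purple one at (268,92). I choose (222,190). Of the two locks, blue is at (409,289) and orange at (455,300), so I choose (409,289). The recess is at (328,218).

```bash
cat > h.py <<'E'
from rig import manip
import cv2,numpy as np
from scipy.spatial.transform import Rotation as R
def q2R(q): return R.from_quat([q[1],q[2],q[3],q[0]]).as_matrix()
def cam(n):
    s=manip.get_state(); d=manip.get_image(n)
    if n=='wrist':
        T=np.eye(4);T[:3,:3]=q2R(s['ee_rot']);T[:3,3]=s['position'];d['T']=T@d['mount']
    else: d['T']=np.array(d['extrinsics'])
    d['bgr']=d['frame'][:,:,::-1].copy(); d['hsv']=cv2.cvtColor(d['bgr'],cv2.COLOR_BGR2HSV)
    return d
def ray(d,p):
    v=np.array([(p[0]-d['cx'])/d['fx'],-(p[1]-d['cy'])/d['fy'],-1]); v=d['T'][:3,:3]@v
    return d['T'][:3,3],v/np.linalg.norm(v)
def onz(d,p,z):
    o,v=ray(d,p); return o+v*(z-o[2])/v[2]
def tri(d1,p1,d2,p2):
    A=np.zeros((3,3));b=np.zeros(3);L=[ray(d1,p1),ray(d2,p2)]
    for o,v in L:
        M=np.eye(3)-np.outer(v,v);A+=M;b+=M@o
    x=np.linalg.solve(A,b); return x,[np.linalg.norm(np.cross(x-o,v)) for o,v in L]
def proj(d,X):
    c=np.linalg.inv(d['T'])@np.append(X,1); return np.array([d['cx']+d['fx']*c[0]/-c[2],d['cy']+d['fy']*c[1]/c[2]])
def blob(d,lo,hi,box=None,k=0):
    m=cv2.inRange(d['hsv'],np.array(lo),np.array(hi))
    if box is not None:
        z=np.zeros_like(m);x0,y0,x1,y1=box;z[y0:y1,x0:x1]=m[y0:y1,x0:x1];m=z
    if k: m=cv2.morphologyEx(m,cv2.MORPH_CLOSE,np.ones((k,k),np.uint8))
    cs,_=cv2.findContours(m,cv2.RETR_EXTERNAL,cv2.CHAIN_APPROX_NONE)
    c=max(cs,key=cv2.contourArea); M=cv2.moments(c)
    return c,np.array([M['m10'],M['m01']])/M['m00'],M['m00']
E
python3 - <<'E'
from h import *
a=cam('scene');b=cam('side');np.set_printoptions(precision=4,suppress=True)
B=lambda d,bx:blob(d,(100,110,80),(125,255,255),bx,5)
O=lambda d,bx:blob(d,(5,190,120),(15,255,255),bx,5)
for f,b1,b2 in((B,(390,275,430,305),(255,255,285,280)),(O,(435,285,475,312),(253,285,283,310))):
    _,p,A=f(a,b1);_,q,A2=f(b,b2);print(p,A,q,A2,tri(a,p,b,q))
for d,bx,n in((a,(295,195,362,245),'scene'),(b,(305,212,352,242),'side')):
    c,p,A=blob(d,(0,0,40),(179,75,200),bx,3);r=cv2.approxPolyDP(cv2.convexHull(c),5,True)[:,0]
    print(n,'plate',p,A,onz(d,p,.014),[onz(d,x,.014)[:2] for x in r])
for d,bx in((a,(203,165,245,215)),(b,(294,145,326,182))):
    c,p,A=blob(d,(20,120,80),(35,255,255),bx,3);print('yellow',p,A,onz(d,p,.14),cv2.minAreaRect(c))
c,p,A=blob(a,(0,0,40),(179,75,200),(195,195,255,245),3);print('holder',p,[(x,onz(a,x,0.004)[:2]) for x in cv2.approxPolyDP(cv2.convexHull(c),3,True)[:,0]])
big=np.hstack([cv2.resize(a['bgr'][270:345,370:490],(480,300),interpolation=2),cv2.resize(a['bgr'][160:245,160:260],(320,300),interpolation=2)])
b2=np.hstack([cv2.resize(b['bgr'][250:330,235:300],(390,300)),cv2.resize(b['bgr'][140:200,280:340],(410,300))])
cv2.imwrite('pics/crop.png',np.vstack([big,b2]))
E
```

```text
[410. 287.] 171.0 [272.5765 266.6938] 116.5 (array([0.5924, 0.2365, 0.0535]), [np.float64(0.001161569600068157), np.float64(0.0011615696000680568)])Traceback (most recent call last):
  File "<stdin>", line 6, in <module>
  File "<stdin>", line 4, in <lambda>
  File "h.py", line 30, in blob
    c=max(cs,key=cv2.contourArea); M=cv2.moments(c)
ValueError: max() iterable argument is empty
```

```bash
cat > m1.py <<'E'
from h import *
a=cam('scene');b=cam('side');np.set_printoptions(precision=4,suppress=True)
big=np.hstack([cv2.resize(a['bgr'][270:345,370:490],(480,300),interpolation=2),cv2.resize(a['bgr'][160:245,160:260],(320,300),interpolation=2)])
b2=np.hstack([cv2.resize(b['bgr'][250:330,235:300],(390,300)),cv2.resize(b['bgr'][140:200,280:340],(410,300))])
cv2.imwrite('pics/crop.png',np.vstack([big,b2]))
print('px',a['hsv'][299,447],b['hsv'][296,262])
O=lambda d,bx:blob(d,(3,150,150),(20,255,255),bx,5)
try:
    _,p,A=O(a,(440,287,470,310));_,q,A2=O(b,(256,286,280,307));print(p,A,q,A2,tri(a,p,b,q))
except Exception as e: print(e)
for d,bx,n in((a,(295,195,362,245),'scene'),(b,(305,212,352,242),'side')):
    c,p,A=blob(d,(0,0,40),(179,90,200),bx,3);r=cv2.approxPolyDP(cv2.convexHull(c),5,True)[:,0]
    print(n,'plate',p,A,onz(d,p,.014),[onz(d,x,.014)[:2] for x in r])
for d,bx in((a,(203,165,245,215)),(b,(294,145,326,182))):
    c,p,A=blob(d,(18,120,80),(38,255,255),bx,3);print('yellow',p,A,onz(d,p,.14),cv2.minAreaRect(c))
c,p,A=blob(a,(0,0,40),(179,90,200),(195,205,255,245),3);print('holder',p,[(x,onz(a,x,0.004)[:2]) for x in cv2.approxPolyDP(cv2.convexHull(c),3,True)[:,0]])
E
python3 m1.py
```

```text
px [ 12 238 199] [ 16 162 247]
[454.7614 298.4804] 153.0 [268.201  294.6495] 136.0 (array([0.5812, 0.3361, 0.0537]), [np.float64(0.0009159186292461867), np.float64(0.0009159186292461379)])
scene plate [328.0243 220.0649] 1525.0 [ 0.4667 -0.0114  0.014 ] [array([ 0.3963, -0.0485]), array([0.425 , 0.0526]), array([0.5308, 0.0251]), array([ 0.5075, -0.0747])]
side plate [328.3858 227.0051] 755.5 [ 0.4592 -0.0063  0.014 ] [array([ 0.4961, -0.0829]), array([ 0.3926, -0.0515]), array([0.4221, 0.0624]), array([0.5219, 0.0367])]
yellow [220.9605 186.5511] 489.0 [ 0.5626 -0.2505  0.14  ] ((219.9564208984375, 188.3148193359375), (21.722320556640625, 36.23215103149414), 28.739797592163086)
yellow [309.7031 161.3998] 316.0 [ 0.5485 -0.2269  0.14  ] ((309.5, 160.5), (19.0, 25.0), 90.0)
holder [225.7039 226.0999] [(array([248, 215], dtype=int32), array([ 0.5271, -0.2115])), (array([228, 243], dtype=int32), array([ 0.624 , -0.2166])), (array([203, 231], dtype=int32), array([ 0.617 , -0.2925])), (array([214, 208], dtype=int32), array([ 0.542 , -0.3041])), (array([233, 205], dtype=int32), array([ 0.5135, -0.2632]))]
```

View pics/crop.png

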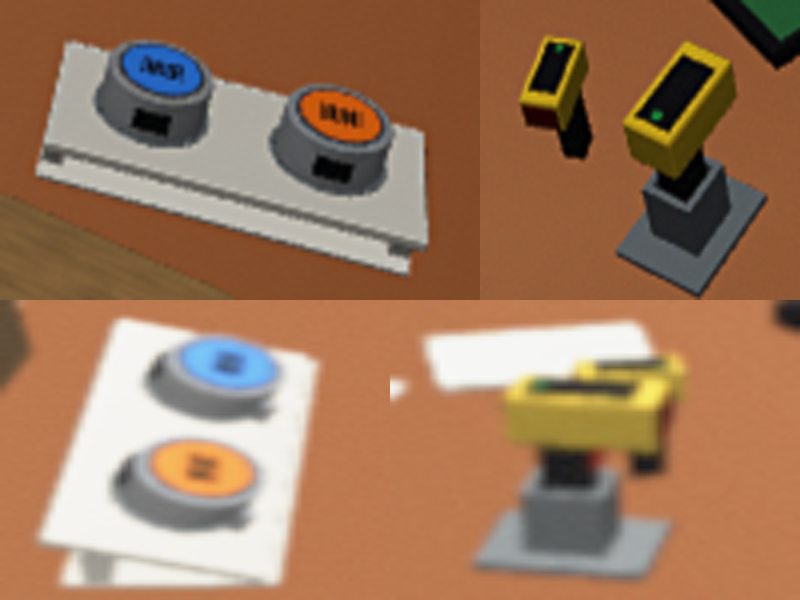

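The crop confirms both choices. The blue lock is on the left of the stand and the slope is low on the robot's side. The larger yellow scanner is the one standing in the holder. Next I move over the plate.

Call:
apply_moves(
  commands=[-0.706, -0.776, 0.037, 0, 0, 0, -0.706, -0.776, 0.037, 0, 0, 0, -0.706, -0.776, 0.037, 0, 0, 0, -0.706, -0.776, 0.037, 0, 0, 0, -0.706, -0.776, 0.037, 0, 0, 0, -0.706, -0.776, 0.037, 0, 0, 0, -0.706, -0.776, 0.037, 0, 0, 0, -0.706, -0.776, 0.037, 0, 0, 0, -0.706, -0.776, 0.037, 0, 0, 0, -0.706, -0.776, 0.037, 0, 0, 0, -0.706, -0.776, 0.037, 0, 0, 0, -0.706, -0.776, 0.037, 0, 0, 0, -0.706, -0.776, 0.037, 0, 0, 0, -0.706, -0.776, 0.037, 0, 0, 0, -0.706, -0.776, 0.037, 0, 0, 0, -0.706, -0.776, 0.037, 0, 0, 0, -0.706, -0.776, 0.037, 0, 0, 0, -0.706, -0.776, 0.037, 0, 0, 0, 0, 0, 0, 0, 0, 1, 0, 0, 0, 0, 0, 1],
  jaw=1,
)

```text
clock: 2.35
position: [0.4618, -0.0092, 0.2112]
ee_rot: [0.0, 0.744, -0.668, -0.0]
contact_force: [0.2, 0.2, 0.9]
width: 0.0856
```

```bash
cat >> h.py <<'E'
def plan(T,N=None):
    """print rows (normalised) taking the tool from its pose now to T(4x4)"""
    s=manip.get_state();R0=q2R(s['ee_rot']);p0=np.array(s['position'])
    rv=R.from_matrix(R0.T@T[:3,:3]).as_rotvec();d=R0.T@(T[:3,3]-p0)
    if N is None:N=int(np.ceil(max(np.linalg.norm(d)/.029,np.linalg.norm(rv)/.145,1)))
    S=sum(R.from_rotvec(rv*k/N).as_matrix() for k in range(N))
    print('rows',N,np.round(np.r_[np.linalg.solve(S,d)/.03,rv/N/.15],3).tolist(),'q',np.round(s['qpos'],2))
def pose(x,z,p):
    x=np.array(x,float);z=np.array(z,float);z/=np.linalg.norm(z);x-=z*(x@z);x/=np.linalg.norm(x)
    T=np.eye(4);T[:3,:3]=np.c_[x,np.cross(z,x),z];T[:3,3]=p;return T
E
python3 - <<'E'
from h import *
np.set_printoptions(precision=4,suppress=True)
s=manip.get_state();print(s['position'],q2R(s['ee_rot']))
d=cam('wrist');cv2.imwrite('pics/w1.png',d['bgr'])
print(proj(d,[.462,-.01,.014]))
a=cam('scene');b=cam('side')
_,p,_=blob(a,(0,180,100),(8,255,255),(280,305,340,350));_,q,_=blob(b,(0,150,100),(8,255,255),(200,200,245,225));print('cap',p,q,tri(a,p,b,q))
_,p,_=blob(a,(100,100,40),(120,255,255),(200,270,262,335));print('mug',onz(a,p,.05))
E
```

```text
[ 0.4618 -0.0092  0.2112] [[ 0.1069 -0.9943 -0.0001]
 [-0.9943 -0.1069 -0.0001]
 [ 0.      0.0001 -1.    ]]
[321.3564 170.5289]
cap [307.5915 327.9932] [219.1211 213.9057] (array([0.7932, 0.0734, 0.1032]), [np.float64(0.00012927201832525615), np.float64(0.00012927201832525474)])
mug [ 0.7869 -0.1181  0.05  ]
```

View pics/w1.png

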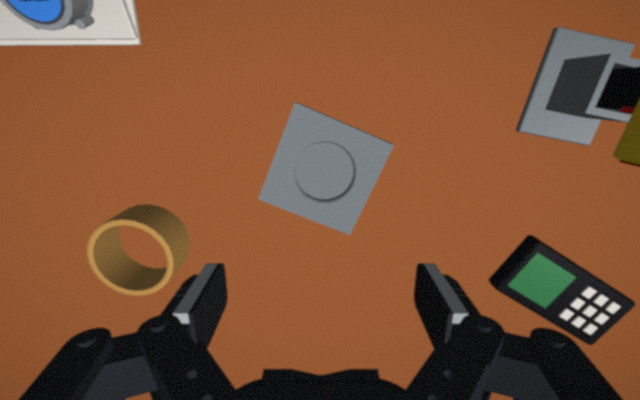

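The wrist view shows the plate with corners at about (295,103), (393,146), (351,234) and (259,199), and the recess ring at (325,171). The holder is at upper right. I measure the plate and recess in this view.

Run:
```python
from h import *
np.set_printoptions(precision=4,suppress=True)
d=cam('wrist')
c,p,A=blob(d,(80,10,60),(130,110,255),(240,90,410,250),3)
q=cv2.approxPolyDP(cv2.convexHull(c),8,True)[:,0]
X=np.array([onz(d,x,.014)[:2] for x in q]);print(q.tolist(),X,'mean',X.mean(0),'sides',np.linalg.norm(X-np.roll(X,1,0),axis=1),'centroid',onz(d,p,.014))
g=cv2.GaussianBlur(cv2.cvtColor(d['bgr'],6),(3,3),0)
e=cv2.Canny(g,15,40);z=np.zeros_like(e);cv2.circle(z,(325,171),38,255,-1);e&=z
P=np.argwhere(e)[:,::-1]; W=np.array([onz(d,x,.014)[:2] for x in P])
c0=W.mean(0)
for r0 in(.008,.004,.003,.002):
    for _ in range(10):
        r=np.linalg.norm(W-c0,axis=1);k=abs(r-.032)<r0
        # circle fit, radius fixed .032
        u=(W[k]-c0)/r[k][:,None];c0=c0+np.linalg.lstsq(u,r[k]-.032,rcond=None)[0]
print('recess',c0,k.sum(),len(W),(r[k]-.032).std(),'px',proj(d,[*c0,.014]))
```

```text
[[295, 103], [390, 145], [347, 232], [259, 197]] [[ 0.5268  0.0228]
 [ 0.4965 -0.0781]
 [ 0.3947 -0.0477]
 [ 0.4249  0.0528]] mean [ 0.4607 -0.0125] sides [0.1063 0.1054 0.1062 0.105 ] centroid [ 0.4642 -0.0125  0.014 ]
recess [ 0.4592 -0.0135] 226 387 0.0009254864534215353 px [323.4954 173.1562]
```

Run:
```python
from h import *
n=np.array([-.420,-.0472,.906]);c=np.array([.6046,.2379,.0272])
T=pose([.112,-.994,0],-n,c+n*.13);print(T[:3,3]);plan(T)
```

```text
[0.55     0.231764 0.14498 ]
rows 10 [-0.769, -0.336, 0.294, 0.291, 0.0, 0.001] q [-0.17  0.12  1.76 -0.    1.26  1.28]
```

Call:
apply_moves(
  commands=[-0.769, -0.336, 0.294, 0.291, 0, 0, -0.769, -0.336, 0.294, 0.291, 0, 0, -0.769, -0.336, 0.294, 0.291, 0, 0, -0.769, -0.336, 0.294, 0.291, 0, 0, -0.769, -0.336, 0.294, 0.291, 0, 0, -0.769, -0.336, 0.294, 0.291, 0, 0, -0.769, -0.336, 0.294, 0.291, 0, 0, -0.769, -0.336, 0.294, 0.291, 0, 0, -0.769, -0.336, 0.294, 0.291, 0, 0, -0.769, -0.336, 0.294, 0.291, 0, 0, 0, 0, 0, 0, 0, 0, 0, 0, 0, 0, 0, 0],
)

```text
clock: 3.75
position: [0.55, 0.2315, 0.1446]
ee_rot: [-0.16, 0.728, -0.65, 0.144]
contact_force: [0.9, -0.2, 1.0]
width: 0.0856
```

Run:
```python
from h import *
np.set_printoptions(precision=4,suppress=True)
s=manip.get_state();Rt=q2R(s['ee_rot']);print(s['position'],Rt)
d=cam('wrist');cv2.imwrite('pics/w2.png',d['bgr'])
print('pred',proj(d,[.5924,.2365,.0535]),proj(d,[.5812,.3361,.0537]))
for nm,lo,hi in(('blue',(95,110,80),(125,255,255)),('or',(3,200,170),(20,255,255))):
    c,p,A=blob(d,lo,hi,(100,20,520,330) if nm=='blue' else (0,0,320,250),11)
    X=onz(d,p,.0537);print(nm,p,A,cv2.minAreaRect(c),X,'tool',Rt.T@(X-s['position']))
```

```text
[0.55   0.2315 0.1446] [[ 0.1126 -0.9011  0.4188]
 [-0.9936 -0.1027  0.0462]
 [ 0.0014 -0.4213 -0.9069]]
pred [320.2677 198.7072] [191.2405 198.6096]
blue [319.1271 198.7372] 2456.5 ((319.2500305175781, 198.75001525878906), (56.56854248046875, 55.86143493652344), 45.0) [0.5923 0.2374 0.0537] tool [-0.0012 -0.0004  0.1004]
or [190.453  198.4722] 2182.5 ((190.50001525878906, 198.50001525878906), (56.56854248046875, 49.497474670410156), 45.0) [0.5812 0.3367 0.0537] tool [-0.1012 -0.0006  0.1004]
```

View pics/w2.png

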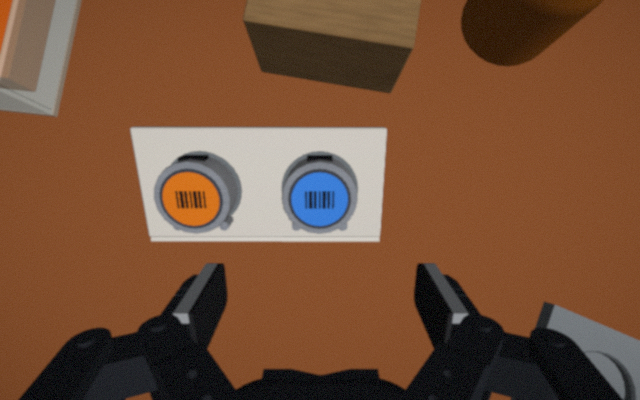

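The blue label is at (319,199) and orange at (190,198), both where predicted. The blue lock is centred to about 1 mm, so I advance and grip.

Call:
apply_moves(
  commands=[-0.04, 0, 0.787, 0, 0, 0, 0, 0, 0.787, 0, 0, 0, 0, 0, 0.787, 0, 0, 0, 0, 0, 0.787, 0, 0, 0, 0, 0, 0.787, 0, 0, 0, 0, 0, 0, 0, 0, 0, 0, 0, 0, 0, 0, 0],
)

```text
clock: 4.5
position: [0.6001, 0.2372, 0.0382]
ee_rot: [-0.161, 0.727, -0.651, 0.144]
contact_force: [0.0, 0.0, 0.7]
width: 0.0855
```

Call:
apply_moves(
  commands=[0, 0, 0, 0, 0, 0, 0, 0, 0, 0, 0, 0, 0, 0, 0, 0, 0, 0, 0, 0, 0, 0, 0, 0, 0, 0, 0, 0, 0, 0, 0, 0, 0, 0, 0, 0, 0, 0, 0, 0, 0, 0, 0, 0, 0, 0, 0, 0],
  jaw=-1,
  newtons=50,
)

```text
clock: 5.3
position: [0.6002, 0.2381, 0.0402]
ee_rot: [-0.162, 0.727, -0.651, 0.145]
contact_force: [-3.1, -3.0, 6.5]
width: 0.0579
```

Call:
apply_moves(
  commands=[0, 0, -0.3, 0, 0, 0, 0, 0, -0.8, 0, 0, 0, 0, 0, -1, 0, 0, 0, 0, 0, -1, 0, 0, 0, 0, 0, 0, 0, 0, 0, 0, 0, 0, 0, 0, 0],
)

```text
clock: 5.9
position: [0.5605, 0.2342, 0.1233]
ee_rot: [-0.162, 0.727, -0.651, 0.145]
contact_force: [-0.7, -0.5, -1.3]
width: 0.0575
```

Run:
```python
from h import *
np.set_printoptions(precision=4,suppress=True)
s=manip.get_state();Rt=q2R(s['ee_rot']);print(s['position'],s['width'],s['contact_force'])
d=cam('wrist');cv2.imwrite('pics/w3.png',d['bgr'])
c,p,A=blob(d,(95,110,80),(125,255,255),(100,20,520,390),11);print(p,A,cv2.fitEllipse(c))
T=pose([.112,-.994,0],[0,0,-1],[.460,-.0128,.13]);plan(T)
```

```text
[0.5605 0.2342 0.1233] 0.05748403408573997 [-0.7195 -0.487  -1.2711]
[320.1718 283.9544] 6803.5 ((320.1788330078125, 283.9552307128906), (86.71672821044922, 99.91505432128906), 89.65199279785156)
rows 10 [0.78, 0.408, -0.127, -0.291, -0.0, -0.001] q [ 0.34  0.24  1.96 -0.19  0.53  1.94]
```

View pics/w3.png

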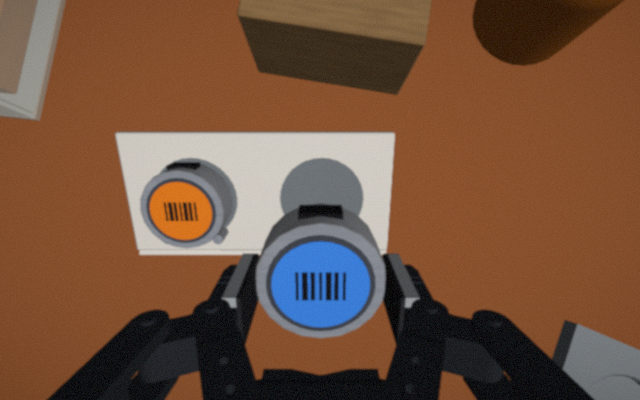

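The lock is held square, with the label at (320,284), and the orange lock has not moved. I carry it over the plate.

Call:
apply_moves(
  commands=[0.78, 0.408, -0.127, -0.291, 0, 0, 0.78, 0.408, -0.127, -0.291, 0, 0, 0.78, 0.408, -0.127, -0.291, 0, 0, 0.78, 0.408, -0.127, -0.291, 0, 0, 0.78, 0.408, -0.127, -0.291, 0, 0, 0.78, 0.408, -0.127, -0.291, 0, 0, 0.78, 0.408, -0.127, -0.291, 0, 0, 0.78, 0.408, -0.127, -0.291, 0, 0, 0.78, 0.408, -0.127, -0.291, 0, 0, 0.78, 0.408, -0.127, -0.291, 0, 0, 0, 0, 0, 0, 0, 0, 0, 0, 0, 0, 0, 0],
)

```text
clock: 7.15
position: [0.4606, -0.0127, 0.129]
ee_rot: [0.0, 0.745, -0.667, -0.001]
contact_force: [-0.5, 0.5, -2.3]
width: 0.058
```

```bash
cat > m2.py <<'E'
from h import *
import sys
np.set_printoptions(precision=4,suppress=True)
s=manip.get_state();Rt=q2R(s['ee_rot']);print(s['position'],Rt[:,0],Rt[:,2])
d=cam('wrist');cv2.imwrite('pics/w4.png',d['bgr'])
c,p,A=blob(d,(95,110,80),(125,255,255),(100,20,520,390),11)
e=cv2.fitEllipse(c);zl=s['position'][2]+.0173
L=onz(d,e[0],zl);print('label',e,L)
m=cv2.inRange(d['hsv'],np.array((80,10,60)),np.array((130,110,255)));m[270:]=0
cs,_=cv2.findContours(m,0,1);c=max(cs,key=cv2.contourArea)
q=cv2.approxPolyDP(cv2.convexHull(c),6,True)[:,0]
for x in q: print(x,onz(d,x,.014))
E
python3 m2.py
```

```text
[ 0.4606 -0.0127  0.129 ] [ 0.109 -0.994 -0.001] [-0.0014  0.0008 -1.    ]
label ((320.18670654296875, 283.928466796875), (86.57600402832031, 99.89632415771484), 89.85287475585938) [ 0.4611 -0.0123  0.1463]
[284 105] [0.5271 0.0224 0.014 ]
[409 159] [ 0.4969 -0.0788  0.014 ]
[385 269] [ 0.3974 -0.0768  0.014 ]
[257 269] [0.385  0.0359 0.014 ]
[239 224] [0.4265 0.0531 0.014 ]
```

View pics/w4.png

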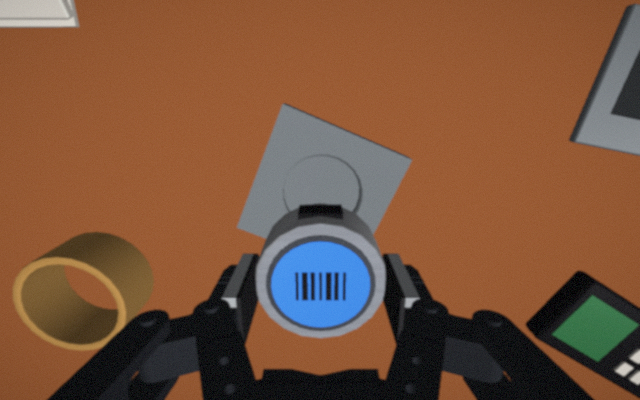

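Run:
```python
from h import *
from scipy.optimize import least_squares
np.set_printoptions(precision=4,suppress=True)
d=cam('wrist')
for lo,hi in((10,25),(15,40),(25,60)):
    e=cv2.Canny(cv2.GaussianBlur(cv2.cvtColor(d['bgr'],6),(3,3),0),lo,hi)
    P=np.argwhere(e)[:,::-1]; W=np.array([onz(d,x,.014)[:2] for x in P])
    c0=np.array([.461,-.0127]);r=np.linalg.norm(W-c0,axis=1)
    k=(abs(r-.032)<.004)&(P[:,1]<203);W=W[k]
    f=least_squares(lambda c:np.linalg.norm(W-c[:2],axis=1)-c[2],[*c0,.032],loss='soft_l1',f_scale=.0005)
    g=least_squares(lambda c:np.linalg.norm(W-c[:2],axis=1)-.032,c0,loss='soft_l1',f_scale=.0005)
    print(k.sum(),f.x,g.x,np.abs(g.fun).mean(),P[k][:,1].min())
```

```text
271 [ 0.4618 -0.0131  0.0316] [ 0.4613 -0.0132] 0.0012477223117032784 153
260 [ 0.462  -0.0128  0.0316] [ 0.4615 -0.013 ] 0.00123753368197776 153
231 [ 0.4616 -0.0131  0.0317] [ 0.4613 -0.0132] 0.001262414784226543 153
```

Call:
apply_moves(
  commands=[0.02, 0, 0.68, 0, 0, 0, 0, 0, 0.68, 0, 0, 0, 0, 0, 0.68, 0, 0, 0, 0, 0, 0.66, 0, 0, 0, 0, 0, 0.6, 0, 0, 0, 0, 0, 0, 0, 0, 0, 0, 0, 0, 0, 0, 0],
)

```text
clock: 7.95
position: [0.4606, -0.0125, 0.0311]
ee_rot: [0.0, 0.746, -0.666, -0.0]
contact_force: [-0.4, 1.0, -1.3]
width: 0.0575
```

Call:
apply_moves(
  commands=[0, 0, 0.06, 0, 0, 0, 0, 0, 0.06, 0, 0, 0, 0, 0, 0.06, 0, 0, 0, 0, 0, 0.06, 0, 0, 0, 0, 0, 0, 0, 0, 0],
)

```text
clock: 8.45
position: [0.4606, -0.0132, 0.0239]
ee_rot: [0.0, 0.745, -0.667, -0.0]
contact_force: [-0.0, -0.3, -1.6]
width: 0.058
```

Call:
apply_moves(
  commands=[0, 0, 0.06, 0, 0, 0, 0, 0, 0.06, 0, 0, 0, 0, 0, 0.06, 0, 0, 0, 0, 0, 0, 0, 0, 0],
)

```text
clock: 8.85
position: [0.4607, -0.0132, 0.0188]
ee_rot: [0.0, 0.745, -0.667, 0.0]
contact_force: [-2.1, -0.2, 4.2]
width: 0.0577
```

Call:
apply_moves(
  commands=[0, 0, 0.05, 0, 0, 0, 0, 0, 0, 0, 0, 0],
)

```text
clock: 9.05
position: [0.4607, -0.0132, 0.0187]
ee_rot: [-0.0, 0.745, -0.667, 0.0]
contact_force: [-3.8, -0.3, 17.8]
width: 0.0579
```

It has bottomed at the expected height, so I release and back off straight up.

Call:
apply_moves(
  commands=[0, 0, -0.03, 0, 0, 0, 0, 0, 0, 0, 0, 0, 0, 0, 0, 0, 0, 0, 0, 0, 0, 0, 0, 0, 0, 0, 0, 0, 0, 0, 0, 0, 0, 0, 0, 0, 0, 0, -0.5, 0, 0, 0, 0, 0, -1, 0, 0, 0, 0, 0, -1, 0, 0, 0, 0, 0, -1, 0, 0, 0, 0, 0, -1, 0, 0, 0, 0, 0, -1, 0, 0, 0, 0, 0, -1, 0, 0, 0, 0, 0, 0, 0, 0, 0, 0, 0, 0, 0, 0, 0],
  jaw=1,
)

```text
clock: 10.55
position: [0.4607, -0.0132, 0.2131]
ee_rot: [-0.0, 0.745, -0.667, 0.0]
contact_force: [0.9, -0.0, -0.4]
width: 0.0855
```

Run:
```python
from h import *
np.set_printoptions(precision=4,suppress=True)
d=cam('wrist');cv2.imwrite('pics/w5.png',d['bgr'])
c,p,A=blob(d,(95,110,80),(125,255,255),(200,80,440,300),11);e=cv2.fitEllipse(c)
print('label',e,onz(d,e[0],.035),'if unseated',onz(d,e[0],.043))
a=cam('scene');b=cam('side')
_,p,_=blob(a,(100,110,80),(125,255,255),(300,190,360,240),5);_,q,_=blob(b,(95,110,80),(125,255,255),(305,205,352,245),5)
print('tri',tri(a,p,b,q))
m=cv2.inRange(d['hsv'],np.array((80,10,60)),np.array((130,110,255)))
cs,_=cv2.findContours(m[:300,200:450].copy(),0,1);c=max(cs,key=cv2.contourArea)+[200,0]
q=cv2.approxPolyDP(cv2.convexHull(c),6,True)[:,0];X=np.array([onz(d,x,.014)[:2] for x in q]);print(X,X.mean(0))
```

```text
label ((320.16033935546875, 176.0517120361328), (42.963958740234375, 44.38880157470703), 86.76262664794922) [ 0.4598 -0.0128  0.035 ] if unseated [ 0.4618 -0.0126  0.043 ]
tri (array([ 0.4595, -0.0137,  0.0338]), [np.float64(0.0011756667058903426), np.float64(0.0011756667058902808)])
[[ 0.5268  0.0228]
 [ 0.496  -0.0784]
 [ 0.3941 -0.0483]
 [ 0.4247  0.0525]] [ 0.4604 -0.0129]
```

View pics/w5.png

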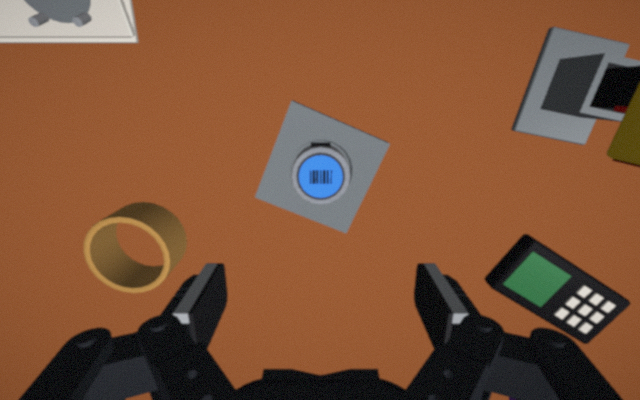

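The lock is home. The triangulated label height is 0.034, where 0.035 is expected, and the centre is within 1 mm. It stands at (320,176) in the wrist view. Next, the scanner.

Call:
apply_moves(
  commands=[0.913, -0.27, -0.174, 0, 0, 0, 0.913, -0.27, -0.174, 0, 0, 0, 0.913, -0.27, -0.174, 0, 0, 0, 0.913, -0.27, -0.174, 0, 0, 0, 0.913, -0.27, -0.174, 0, 0, 0, 0.913, -0.27, -0.174, 0, 0, 0, 0.913, -0.27, -0.174, 0, 0, 0, 0.913, -0.27, -0.174, 0, 0, 0, 0.913, -0.27, -0.174, 0, 0, 0, 0, 0, 0, 0, 0, 0, 0, 0, 0, 0, 0, 0],
)

```text
clock: 11.8
position: [0.5599, -0.2502, 0.258]
ee_rot: [0.0, 0.745, -0.667, -0.002]
contact_force: [0.2, 0.4, -0.1]
width: 0.0855
```

Run:
```python
from h import *
np.set_printoptions(precision=4,suppress=True)
d=cam('wrist');cv2.imwrite('pics/w6.png',d['bgr'])
c,p,A=blob(d,(18,100,60),(38,255,255),None,5);print(p,A,cv2.minAreaRect(c))
q=cv2.approxPolyDP(cv2.convexHull(c),5,True)[:,0]
for x in q: print(x,onz(d,x,.143))
c,p,A=blob(d,(80,8,50),(130,110,255),None,3);q=cv2.approxPolyDP(cv2.convexHull(c),5,True)[:,0]
for x in q: print('h',x,onz(d,x,.004))
```

```text
[323.4577 189.5087] 5298.5 ((323.7692565917969, 190.15383911132812), (54.91251754760742, 103.9415512084961), 11.309932708740234)
[312 135] [ 0.6063 -0.238   0.143 ]
[347 142] [ 0.604  -0.2656  0.143 ]
[359 154] [ 0.5957 -0.2762  0.143 ]
[336 244] [ 0.5161 -0.268   0.143 ]
[289 232] [ 0.5228 -0.2268  0.143 ]
h [ 92 163] [0.5244 0.0285 0.004 ]
h [182 194] [ 0.4963 -0.0803  0.004 ]
h [157 266] [ 0.3886 -0.0439  0.004 ]
h [ 77 237] [0.4208 0.0594 0.004 ]
```

View pics/w6.png

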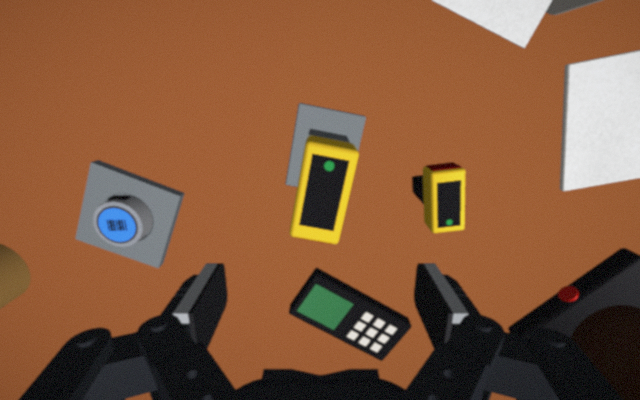

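The wrist view shows the big scanner's head with its nose toward the robot at (315,240) and the LED at the rear at (329,166). The small decoy is at (445,198). I get the yaw from the black top panel.

Run:
```python
from h import *
np.set_printoptions(precision=4,suppress=True)
d=cam('wrist')
c,p,A=blob(d,(0,0,0),(179,255,45),(296,150,352,240),3)
r=cv2.minAreaRect(c);B=cv2.boxPoints(r);W=np.array([onz(d,x,.143)[:2] for x in B]);print('panel',r,W,W.mean(0),np.linalg.norm(W-np.roll(W,1,0),axis=1))
e=W[1]-W[0],W[2]-W[1]
for v in e: print(v,np.degrees(np.arctan2(v[1],v[0])))
# yellow top-face side edges by line fits
m=cv2.inRange(d['hsv'],np.array((18,100,60)),np.array((38,255,255)))
L=[];Rr=[]
for y in range(160,225,3):
    x=np.where(m[y,270:380])[0]+270
    L.append(onz(d,(x.min()-.5,y),.143)[:2]);Rr.append(onz(d,(x.max()+.5,y),.143)[:2])
for S in(L,Rr):
    k=np.polyfit(np.array(S)[:,0],np.array(S)[:,1],1);print('edge',np.degrees(np.arctan(k[0])),np.polyval(k,.56))
y=[]
for x in (305,315,325):
    yy=np.where(m[200:260,x])[0]+200;y.append(onz(d,(x,yy.max()+.5),.143)[:2])
print('nose edge',y)
```

```text
panel ((324.2115173339844, 191.94229125976562), (33.731971740722656, 68.83675384521484), 11.309932708740234) [[ 0.5324 -0.2354]
 [ 0.5909 -0.2407]
 [ 0.5885 -0.2674]
 [ 0.5295 -0.2639]] [ 0.5603 -0.2518] [0.0286 0.0587 0.0267 0.0591]
[ 0.0584 -0.0053] -5.213671638519491
[-0.0024 -0.0266] -95.08306954090112
edge -5.017738171699854 -0.22981688757890564
edge -4.763270853904276 -0.2734948277721543
nose edge [array([ 0.5179, -0.2402]), array([ 0.517, -0.249]), array([ 0.5161, -0.2577])]
```

Run:
```python
from h import *
plan(pose([-.087,-.996,0],[0,0,-1],[.5718,-.2528,.18]))
```

```text
rows 3 [0.049, -0.135, 0.874, 0.005, 0.004, 0.441] q [-0.53  0.32  1.37  0.    1.45  0.93]
```

Call:
apply_moves(
  commands=[0.049, -0.135, 0.874, 0.005, 0.004, 0.441, 0.049, -0.135, 0.874, 0.005, 0.004, 0.441, 0.049, -0.135, 0.874, 0.005, 0.004, 0.441, 0, 0, 0, 0, 0, 0, 0, 0, 0.6, 0, 0, 0, 0, 0, 0.6, 0, 0, 0, 0, 0, 0.6, 0, 0, 0, 0, 0, 0.6, 0, 0, 0, 0, 0, 0, 0, 0, 0, 0, 0, 0, 0, 0, 0],
)

```text
clock: 12.9
position: [0.5732, -0.2539, 0.1105]
ee_rot: [0.0, -0.676, 0.737, -0.002]
contact_force: [-0.2, -0.4, 0.0]
width: 0.0858
```

Call:
apply_moves(
  commands=[0, 0, 0, 0, 0, 0, 0, 0, 0, 0, 0, 0, 0, 0, 0, 0, 0, 0, 0, 0, 0, 0, 0, 0, 0, 0, 0, 0, 0, 0, 0, 0, 0, 0, 0, 0, 0, 0, 0, 0, 0, 0, 0, 0, 0, 0, 0, 0, 0, 0, 0, 0, 0, 0, 0, 0, 0, 0, 0, 0],
  jaw=-1,
  newtons=80,
)

```text
clock: 13.9
position: [0.5738, -0.2543, 0.1107]
ee_rot: [0.001, -0.675, 0.737, -0.003]
contact_force: [0.8, 0.2, 6.3]
width: 0.0427
```

Call:
apply_moves(
  commands=[0, 0, -0.3, 0, 0, 0, 0, 0, -0.6, 0, 0, 0, 0, 0, -0.7, 0, 0, 0, 0, 0, -0.7, 0, 0, 0, 0, 0, -0.7, 0, 0, 0, 0, 0, -0.7, 0, 0, 0, 0, 0, -0.7, 0, 0, 0, 0, 0, -0.4, 0, 0, 0, 0, 0, 0, 0, 0, 0, 0, 0, 0, 0, 0, 0],
)

```text
clock: 14.9
position: [0.5721, -0.2537, 0.2524]
ee_rot: [-0.0, -0.675, 0.737, -0.001]
contact_force: [0.4, -0.9, -2.4]
width: 0.0429
```

Run:
```python
from h import *
np.set_printoptions(precision=4,suppress=True)
s=manip.get_state();Rt=q2R(s['ee_rot']);p=np.array(s['position']);print(p,Rt[:,0],Rt[:,2],s['width'],s['contact_force'])
w=cam('wrist');b=cam('side');a=cam('scene')
cv2.imwrite('pics/w7.png',np.vstack([np.hstack([cv2.resize(w['bgr'],(400,250)),cv2.resize(a['bgr'][100:300,130:450],(400,250))]),cv2.resize(b['bgr'][80:280,230:470],(800,350))[:, :800]]))
# nose edge / yaw in tool frame: top face is 13 mm above grip line (z_tool about -.032)
zt=p[2]+.107+.008+.135-.2180+.0   # placeholder: top height = TCP z + (.143-.1107)
zt=p[2]+.0323
m=cv2.inRange(w['hsv'],np.array((18,100,60)),np.array((38,255,255)))
ys,xs=np.where(m);print('yellow box',xs.min(),xs.max(),ys.min(),ys.max(),len(xs))
```

```text
[ 0.5721 -0.2537  0.2524] [-0.0876 -0.9962  0.001 ] [ 0.0009 -0.0011 -1.    ] 0.0429197545295438 [ 0.406  -0.9153 -2.4445]
yellow box 0 473 14 381 13078
```

View pics/w7.png

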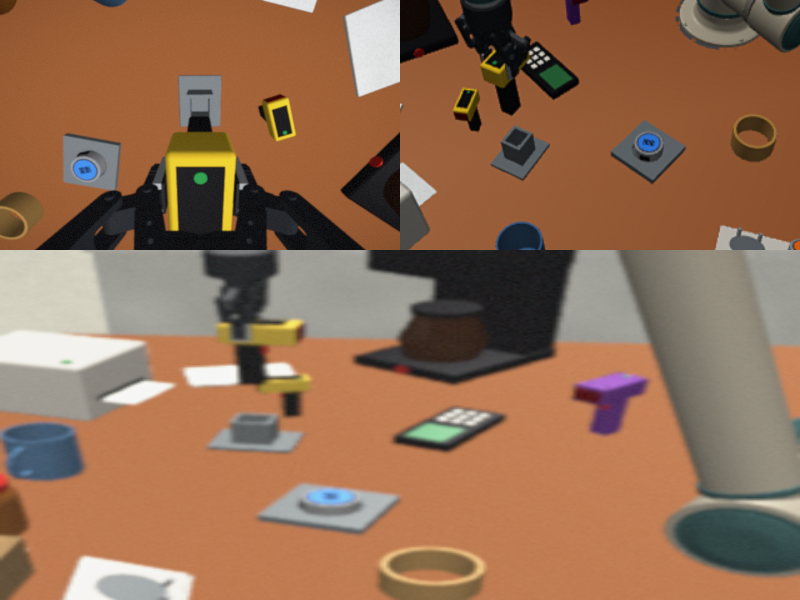

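The composite shows the scanner drawn clear of its holder and level, nose toward the robot, with the lock still seated. Next I plan the aim from the +y side, which keeps the wrist away from its singularity and clear of the stand.

```bash
cat > aim.py <<'E'
from h import *
np.set_printoptions(precision=4,suppress=True)
P=np.array([.460,-.0129,.035]);al=np.radians(55);t=np.radians(45);wt=np.array([0,.058,-.0123])
h=-np.array([np.cos(al),np.sin(al),0]);look=np.cos(t)*h-np.sin(t)*np.array([0,0,1]);z=-np.sin(t)*h-np.cos(t)*np.array([0,0,1])
T=pose(np.cross(look,z),z,[0,0,0]);T[:3,3]=P-.13*look-T[:3,:3]@wt
print('win',P-.13*look,'tcp',T[:3,3],'foot',T[:3,3]+T[:3,:3]@[0,.002,.1027])
V=pose(np.cross(h,[0,0,-1]),[0,0,-1],[T[0,3],T[1,3],.26])
if __name__=='__main__':
    plan(V);plan(T)
E
python3 aim.py
```

```text
win [0.5127 0.0624 0.1269] tcp [0.5412 0.1031 0.1592] foot [0.5821 0.1614 0.0852]
rows 13 [-0.915, -0.293, -0.021, 0.0, -0.0, -0.537] q [-0.53  0.34  1.36 -0.    1.44  1.13]
rows 13 [-0.876, -0.173, 0.394, 0.365, -0.211, -0.508] q [-0.53  0.34  1.36 -0.    1.44  1.13]
```

Call:
apply_moves(
  commands=[-0.915, -0.293, -0.021, 0, 0, -0.537, -0.915, -0.293, -0.021, 0, 0, -0.537, -0.915, -0.293, -0.021, 0, 0, -0.537, -0.915, -0.293, -0.021, 0, 0, -0.537, -0.915, -0.293, -0.021, 0, 0, -0.537, -0.915, -0.293, -0.021, 0, 0, -0.537, -0.915, -0.293, -0.021, 0, 0, -0.537, -0.915, -0.293, -0.021, 0, 0, -0.537, -0.915, -0.293, -0.021, 0, 0, -0.537, -0.915, -0.293, -0.021, 0, 0, -0.537, -0.915, -0.293, -0.021, 0, 0, -0.537, -0.915, -0.293, -0.021, 0, 0, -0.537, -0.915, -0.293, -0.021, 0, 0, -0.537, 0, 0, 0, 0, 0, 0, 0, 0, 0, 0, 0, 0],
)

```text
clock: 16.55
position: [0.5415, 0.103, 0.2602]
ee_rot: [0.001, 0.954, -0.301, 0.001]
contact_force: [0.1, -0.9, -2.1]
width: 0.0429
```

```bash
python3 -c "
from aim import *
plan(T,12)"
```

```text
win [0.5127 0.0624 0.1269] tcp [0.5412 0.1031 0.1592] foot [0.5821 0.1614 0.0852]
rows 12 [-0.001, 0.101, 0.269, 0.437, -0.001, 0.001] q [ 0.06  0.22  1.5  -0.    1.41  0.67]
```

Call:
apply_moves(
  commands=[0, 0.101, 0.269, 0.437, 0, 0, 0, 0.101, 0.269, 0.437, 0, 0, 0, 0.101, 0.269, 0.437, 0, 0, 0, 0.101, 0.269, 0.437, 0, 0, 0, 0.101, 0.269, 0.437, 0, 0, 0, 0.101, 0.269, 0.437, 0, 0, 0, 0.101, 0.269, 0.437, 0, 0, 0, 0.101, 0.269, 0.437, 0, 0, 0, 0.101, 0.269, 0.437, 0, 0, 0, 0.101, 0.269, 0.437, 0, 0, 0, 0.101, 0.269, 0.437, 0, 0, 0, 0.101, 0.269, 0.437, 0, 0, 0, 0, 0, 0, 0, 0, 0, 0, 0, 0, 0, 0],
)

```text
clock: 17.95
position: [0.5426, 0.1013, 0.1594]
ee_rot: [-0.364, 0.881, -0.279, 0.116]
contact_force: [0.7, 0.3, -1.8]
width: 0.0426
```

Run:
```python
from aim import *
s=manip.get_state();Rt=q2R(s['ee_rot']);p=np.array(s['position'])
print(p,np.round(s['qpos'],2),s['width'],s['contact_force'])
W=p+Rt@wt;y=Rt[:,1];d=P-W
print('win',W,'along/side/up',d@y,d@Rt[:,0],d@Rt[:,2],'tilt',np.degrees(np.arccos(-Rt[2,2])))
plan(T)
a=cam('scene');b=cam('side');w=cam('wrist')
_,u,_=blob(a,(95,110,80),(125,255,255),(300,190,360,240),5);_,v,_=blob(b,(95,110,80),(125,255,255),(305,205,352,245),5)
print('label',u,v,tri(a,u,b,v),'win px',proj(a,W),proj(b,W))
cv2.imwrite('pics/w8.png',np.hstack([cv2.resize(a['bgr'][120:320,280:480],(400,400)),cv2.resize(b['bgr'][130:330,220:420],(400,400))]))
```

```text
win [0.5127 0.0624 0.1269] tcp [0.5412 0.1031 0.1592] foot [0.5821 0.1614 0.0852]
[0.5426 0.1013 0.1594] [-0.44  0.22  2.11  1.02  0.96 -0.51] 0.04259754301374914 [ 0.7178  0.3141 -1.8071]
win [0.514  0.0606 0.1272] along/side/up 0.12961674785034633 -0.002069746138631303 0.0008467870389260466 tilt 44.939976470283945
rows 1 [-0.072, -0.013, 0.022, 0.007, -0.021, -0.002] q [-0.44  0.22  2.11  1.02  0.96 -0.51]
label [327.7945 214.0419] [328.828 220.629] (array([ 0.4598, -0.0157,  0.0319]), [np.float64(0.0017572012968395014), np.float64(0.0017572012968396142)]) win px [350.6711 216.3229] [308.2511 210.0846]
```

View pics/w8.png

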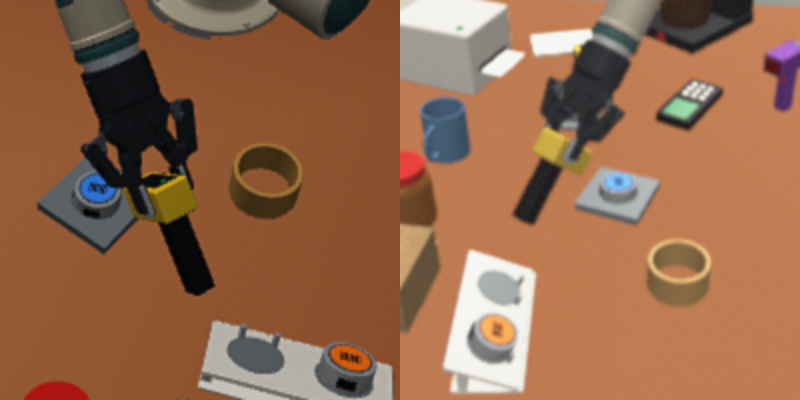

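The picture shows the scanner tipped 45° with its nose at the label, clear of the stand, and the lock seated. I check for slip in the grip by projecting the foot, which is seen at about (380,265) in the scene view and (282,239) in the side view.

Run:
```python
from aim import *
s=manip.get_state();Rt=q2R(s['ee_rot']);p=np.array(s['position'])
a=cam('scene');b=cam('side')
F=p+Rt@np.array([0,.002,.1027]);H=p+Rt@np.array([0,.002+.0125,-.0123]) 
print('foot',F,proj(a,F),proj(b,F),'head',proj(a,H),proj(b,H))
for d,bx in((a,(330,190,385,235)),(b,(280,180,325,225))):
    c,q,A=blob(d,(18,100,60),(38,255,255),bx,5);print('yellow',q,A)
for d,bx in((a,(355,225,390,270)),(b,(275,200,305,245))):
    c,q,A=blob(d,(0,0,0),(179,255,50),bx,3);print('handle',q,np.array(c[c[:,0,1].argmax()][0]))
M=p+Rt@np.array([0,.002,.05]);print('mid lower',proj(a,M),proj(b,M))
print(np.abs(s['qd']).max())
```

```text
win [0.5127 0.0624 0.1269] tcp [0.5412 0.1031 0.1592] foot [0.5821 0.1614 0.0852]
foot [0.5843 0.1604 0.0868] [380.3795 264.3901] [279.7862 240.1785] head [359.7909 217.5242] [300.478  205.9916]
yellow [364.5957 218.949 ] 418.0
yellow [299.1096 204.9811] 299.5
handle [373.6981 247.4453] [378 267]
handle [288.0095 225.5682] [283 240]
mid lower [372.2388 243.2853] [288.2532 223.9461]
0.008476086011409874
```

The projected foot, head and handle match the pictures to within a few pixels, so nothing slipped. The arm is still, so I hand in.

```bash
python3 -c "
from rig import manip
print(manip.sign_off())"
```

```text
the job is handed in; nothing more can be done
None
```

The blue lock is in the recess, label up and released. The scanner is held tipped nose-down and aimed at the blue label. I handed the job in at about 18 s of the 67 s; no verdict was reported.

**Lock:** Just after release, the label's height measured 0.034 m against 0.035 m expected. Its centre was within about 1 mm of the recess. I did not measure the lock's tilt directly, but the height and the pictures agree with it lying flat.

**Scanner:** It is tilted 44.9°, with the window 13.0 cm from the label, 2 mm off its middle sideways and 1 mm vertically. The window is 0.127 m up and the foot 0.087 m up. The wrist-force reading was under 2 N, and the last pictures show it clear of everything. These figures come from the arm's pose; projecting the foot, handle and head into both views matched the pictures to within about 5 pixels, so I saw no slip in the grip.

**One disagreement:** the last triangulation of the label put it 3 mm lower and about 3 mm to one side. By then the gripper was close beside the label in the scene view and may have hidden part of it. I relied on the clear view taken after release.

The orange lock and the other things were not touched and looked unmoved in the pictures where they show; I did not measure their positions again.

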